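Sort slide boxes by heft

TASK

Two closed white slide boxes look the same but hold different numbers of slides: heft each one, and put every box that weighs more than 300 g in the steel tray with the rim, and every lighter one on the flat white board (both may belong in the same place). Each box must end lying flat on its base, wholly on its tray or board and not on the other box. The cardboard is thin and the slides are glass: grip lightly, about 10 N and never more than 25 N a finger, set the boxes down softly rather than dropping them, and leave the other things on the bench alone.

Things in the scene. Friction and masses are not known exactly. Their poses are not given: they have to be found in the camera images.
- box_a: one of two outwardly identical closed white cardboard slide boxes, 53 (x) x 77 (y) x 22 (z) mm; the weight of its contents differs from run to run (whole box 80 to 500 g) and cannot be seen. Origin at the centre of its underside, z up.
- box_b: one of two outwardly identical closed white cardboard slide boxes, 53 (x) x 77 (y) x 22 (z) mm; the weight of its contents differs from run to run (whole box 80 to 500 g) and cannot be seen. Origin at the centre of its underside, z up.
- rim_tray: fixed shallow steel tray with a raised rim, 240 (x) x 160 (y) mm outside, 232 x 152 mm inside; its inner floor is 4 mm and its rim 14 mm above the worktop. Origin under its centre at worktop height, x along its long side, z up. Place for boxes heavier than 300 g.
- flat_board: fixed flat white board without a rim, 240 (x) x 160 (y) mm, on small feet; its top is 12 mm above the worktop. Origin under its centre at worktop height, x along its long side, z up. Place for lighter boxes.
- bench_timer: loose bench timer, 64 x 68 x 19 mm, a bystander. Origin at the centre of its underside.
- small_crucible: loose porcelain crucible, 41 mm wide, 34 mm high, a bystander. Origin at the centre of its underside.
- rubber_stopper: loose black rubber stopper, 40 mm wide, 24 mm high, a bystander. Origin at the centre of its underside.
Mind the look-alikes: they are no part of the job. Leave any green look-alike of the box_a alone.

How it is judged:
At the end, for the whole second after the job is handed in: Each box lies at rest flat on its base (tilt under 0.08 rad, height within 3 mm), centre within 97 mm lengthwise and 57 mm crosswise of the centre of its place: the rimmed tray if above 300 g, the flat board if below (270 to 330 g: either) (((x of box_a in the frame of rim_tray between -0.097 and 0.097 m and y of box_a in the frame of rim_tray between -0.057 and 0.057 m and z of box_a in the frame of rim_tray between 0.001 and 0.007 m and angle between box_a's own z axis and vertical below 0.08 rad and linear speed of box_a below 0.02 m/s and contact force between box_a and rim_tray above 2.65 N) or (x of box_a in the frame of flat_board between -0.097 and 0.097 m and y of box_a in the frame of flat_board between -0.057 and 0.057 m and z of box_a in the frame of flat_board between 0.009 and 0.015 m and angle between box_a's own z axis and vertical below 0.08 rad and linear speed of box_a below 0.02 m/s and contact force between box_a and flat_board below 3.24 N)) and ((x of box_b in the frame of rim_tray between -0.097 and 0.097 m and y of box_b in the frame of rim_tray between -0.057 and 0.057 m and z of box_b in the frame of rim_tray between 0.001 and 0.007 m and angle between box_b's own z axis and vertical below 0.08 rad and linear speed of box_b below 0.02 m/s and contact force between box_b and rim_tray above 2.65 N) or (x of box_b in the frame of flat_board between -0.097 and 0.097 m and y of box_b in the frame of flat_board between -0.057 and 0.057 m and z of box_b in the frame of flat_board between 0.009 and 0.015 m and angle between box_b's own z axis and vertical below 0.08 rad and linear speed of box_b below 0.02 m/s and contact force between box_b and flat_board below 3.24 N))); the robot touches nothing.
It fails at once if a box is squeezed with more than 25 N a finger (50 N both fingers together) (contact force between the fingers and box_a above 50 N or contact force between the fingers and box_b above 50 N).
It fails at once if a box is banged or pressed down on the tray or board (contact above 30 N) (contact force between any of box_a, box_b and rim_tray above 30 N or contact force between any of box_a, box_b and flat_board above 30 N).
It fails at once if a box is dropped from more than about 13 mm (out of the fingers and faster than 0.5 m/s) ((linear speed of box_a above 0.5 m/s and contact force between the fingers and box_a below 0.1 N) or (linear speed of box_b above 0.5 m/s and contact force between the fingers and box_b below 0.1 N)).
It fails at once if the timer, crucible or stopper is moved more than 15 mm (distance of any of bench_timer, small_crucible, rubber_stopper from where it was at the start of the episode above 0.015 m).
It also fails if it takes over 64 s, if anything falls off the work surface, if the arm or the gripper's body presses on something with over 40 N, if the wrist force passes 120 N, or if a joint passes its speed limit or range.

ROBOT

A 6-joint arm with a two-finger parallel gripper is mounted at the origin on a cart in front of the work surface, level with it; the furniture and walls round the work are solid. World frame = base frame: x ahead of the robot, y to its left, z up, the work surface at z = 0. Lengths are in m, angles in rad, forces in N, time in s.
With the tool pointing down it reaches from about 0.35 to 0.875 m from the base axis. Payload 4.2 kg.
Tool frame: the origin (TCP) lies midway between the tips of the shut fingers; the grasp point (between the pads) lies 19 mm behind it (arm.pinch_z is the distance from the TCP to the grasp point, in m); z points along the fingers, y is the line along which they close (so a half turn about z gives the same grasp; the last joint's range is limited). The gripper opens to 87 mm and grips with 3 to 60 N. Pads are 19 mm wide; open, the fingers measure 117 mm over their backs; the gripper's body (75 mm by 190 mm) begins 51 mm behind the grasp point.
Start: joints at [1.476, 0.385, 0.008, 0, -1.194, -0.259], TCP at [0.217, 0.586, 0.223] pointing down, gripper open.
Joint ranges: [-3.14, 3.14], [-1.21, 2.06], [-1.07, 1.41], [-3.16, 2.05], [-2.99, -0.16], [-3.1, 3.1]. Speed limits (rad/s): [2.79, 2.79, 3.14, 3.14, 3.14, 3.14].

INTERFACE

Orientations are given as a unit quaternion [w, x, y, z].
In Python, from workcell import monitor, viewer, workorder, arm gives the robot as it stands. The module is installed in compiled form; this text tells all that it offers.
- The arm moves only by the tool step_arm, never from a script. Its argument "motion" is a list of rows, each a list of 3 entries, a list of its own where there are three numbers: the shift along the tool's x, y, z normalised to -1 to 1, where 1 is 30 cm, then the turn, a rotation vector about the tool's x, y, z normalised to -1 to 1, where 1 is 0.5 rad, then the opening, from 0 (shut) to 1 (fully open). In form: [[[dx, dy, dz], [wx, wy, wz], grip], ...]. A call has 1 to 20 rows; each row is the pose to reach, as a shift and turn from the pose commanded when the call began, along the tool's axes at that moment; what a row does not reach only later rows make up. A row lasts 1/10 s, in which the tool goes at most 50 mm and 8.59 degrees, less where a joint would pass 70% of its speed; a pose out of reach is approached as far as the arm can. A call with a number of a shift or a turn outside -1 to 1 is refused whole. A call with a gripper value outside its range is refused whole. The fingers move at their own pace and stop on an object; "force" is the grip in N (left out, the last holds). Time passes only in rows, so rows that repeat a pose let the fingers close. It gives the time, the measured TCP pose, the force, the opening and the grip force at its end, in the units of the state.
- monitor.get_state(): the state, without advancing time (a new reading comes with each control period).
- viewer.capture(name): name is "scene" or "top" or "wrist"; returns (picture, depth): 420x560x3 uint8, red, green, blue; 420x560 float32, m along the optical axis (not along the pixel's ray), 0 where there is no reading.
- viewer.calibration(name): a dict with "fx", "fy", "cx", "cy" (pixels), "k1" (the pictures are not rectified: a ray, as slopes to the right and down, at radius r is drawn at 1 + k1 r^2 times it, then the intrinsics apply), "origin" and "orientation" of the camera in the world; the wrist camera has in their place "hand_eye" (4x4, takes a point from camera to tool coordinates, whose origin is the TCP and whose axes are the flange's). Camera axes: x right, y down, z forward; pixel columns grow to the right and rows downward; lengths in m; the calibration is good to about 2 mm. A picture is of the moment at which its call begins: read the wrist's pose just before it. calibration takes no time and is no camera call.
- workorder.hand_in(): hands the job in; it is judged then, once.
The state is a dict: "time_s": time; "qpos": joint angles; "joint_vel": joint speeds; "effort": joint torques, N m; "tool_pos": TCP position; "eef_rot": TCP orientation; "ft_force": force on the tool from outside, world axes, zero at the start; "torque": the same for the moment, N m; "gripper_width": finger opening in m; "grasp_force": force on a finger pad.
Only numpy, scipy, OpenCV 4.12 (cv2) and the standard library are available. Lean on these libraries where they do the work, as an engineer would, in place of code of your own. Each camera call takes 0.05 s, during which the arm holds its last target. There are 200 camera calls.

## Working session

There is one attempt and no reset: what is moved stays moved. The work goes in short steps, Python scripts to look and compute and a tool call to move; the robot and the scene stay as the last step left them, time stands still between calls to the robot, and variables do not carry over. Pictures are saved under pics/ and viewed, at most 10 in all, crops included, and the job is handed in when it is done.

Besides the shell and the picture viewer there is one more tool, called after "Emit:" as name(argument=value, ...) on one line, values as JSON. step_arm: Moves the arm, as the interface text tells. Its arguments: {"type":"object","properties":{"motion":{"type":"array","items":{"type":"array"}},"force":{"type":"number"}},"required":["motion"]}

```bash
mkdir -p pics; python3 - <<'E'
from workcell import monitor, viewer, workorder, arm
import cv2,numpy as np
s=monitor.get_state(); print({k:np.round(v,3) for k,v in s.items()}); print(arm.pinch_z)
for n in ("top","scene"):
    p,d=viewer.capture(n); cv2.imwrite(f"pics/{n}0.png",p[:,:,::-1]); np.savez(f"pics/{n}0.npz",p=p,d=d); print(n,viewer.calibration(n))
print(viewer.calibration("wrist"))
E
```

```text
{'time_s': np.float64(0.0), 'qpos': array([ 1.476e+00,  3.860e-01,  7.000e-03, -1.000e-03, -1.194e+00,
       -2.590e-01]), 'joint_vel': array([-0.001, -0.001, -0.   ,  0.   ,  0.001, -0.   ]), 'effort': array([ 0.0000e+00, -3.9067e+01,  1.8740e+01,  4.2200e+00,  1.1000e-02,
       -0.0000e+00]), 'tool_pos': array([0.216, 0.586, 0.221]), 'eef_rot': array([ 0.001,  0.984, -0.176, -0.   ]), 'ft_force': array([-0.091, -0.021, -0.039]), 'torque': array([-0.031,  0.002, -0.004]), 'grasp_force': np.float64(0.0), 'gripper_width': np.float64(0.087)}
0.0187
top {'fx': 495.151681894373, 'fy': 495.151681894373, 'cx': 285.31746972480454, 'cy': 212.99197412194488, 'k1': 0.029178110017837138, 'origin': array([ 0.27971732, -0.09926666,  1.38934941]), 'orientation': array([ 0.07149503, -0.69631319,  0.71018658, -0.07530884])}
scene {'fx': 412.1410795355723, 'fy': 412.1410795355723, 'cx': 277.8033383608487, 'cy': 207.7791811357204, 'k1': -0.030351734017016595, 'origin': array([-0.2365161 , -0.78216459,  0.61661776]), 'orientation': array([-0.46558778,  0.7793772 , -0.35701506,  0.21986235])}
{'fx': 318.910988642123, 'fy': 318.910988642123, 'cx': 279.131662954478, 'cy': 206.7330197250057, 'k1': -0.07552366198634868, 'hand_eye': array([[-3.03179663e-04, -9.66563250e-01, -2.56428143e-01,
         7.04868625e-02],
       [ 9.99998908e-01,  7.78038674e-05, -1.47558566e-03,
         2.66016903e-04],
       [ 1.44619797e-03, -2.56428310e-01,  9.66562171e-01,
        -1.62116543e-01],
       [ 0.00000000e+00,  0.00000000e+00,  0.00000000e+00,
         1.00000000e+00]])}
```

View pics/top0.png

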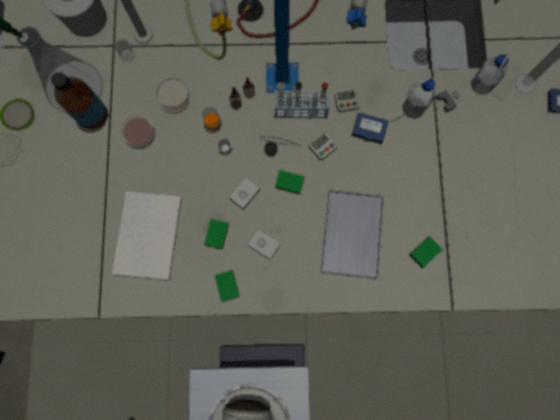

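View pics/scene0.png

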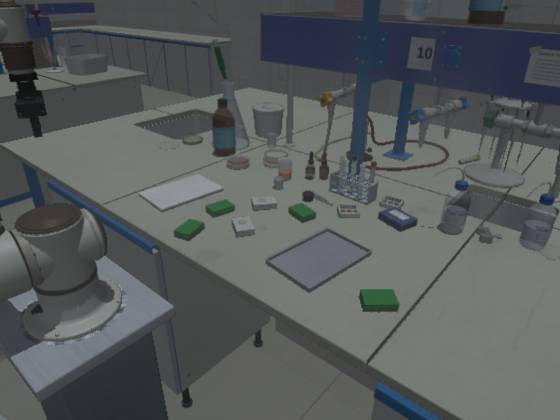

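The top view shows the white boxes at (245,193) and (264,243), the flat board at (148,235) and the rim tray at (352,234). The green look-alikes are at (290,181), (217,234), (227,285) and (426,251). The crucible is at (224,147), the stopper at (271,149) and the timer probably at (322,147) or (346,100). The scene view agrees with this.

```bash
cat > h.py <<'E'
import numpy as np,cv2
from scipy.spatial.transform import Rotation as R
def rot(q): return R.from_quat([q[1],q[2],q[3],q[0]]).as_matrix()
def cast(c,px,z,M=None,o=None):
    if M is None: M,o=rot(c['orientation']),np.array(c['origin'])
    K=np.array([[c['fx'],0,c['cx']],[0,c['fy'],c['cy']],[0,0,1]])
    u=cv2.undistortPoints(np.float64(px).reshape(-1,1,2),K,np.array([c['k1'],0,0,0.]))[:,0]
    d=np.c_[u,np.ones(len(u))]@M.T
    return o+d*((z-o[2])/d[:,2])[:,None]
def rect(c,cnt,z,M=None,o=None):
    w=cast(c,cnt.reshape(-1,2),z,M,o)[:,:2]
    (cx,cy),(a,b),t=cv2.minAreaRect((w*1000).astype(np.float32))
    if a<b: t+=90; a,b=b,a
    return np.round([cx,cy,a,b,t%180],1)  # long-axis angle deg
E
python3 - <<'E'
from h import *
from workcell import viewer
p=np.load('pics/top0.npz')['p']; c=viewer.calibration('top')
hsv=cv2.cvtColor(p,cv2.COLOR_RGB2HSV)
for n,(x,y) in dict(bA=(240,200),bB=(257,246),bench=(190,200),board=(148,235),tray=(352,234),g=(290,181)).items(): print(n,p[y,x],hsv[y,x])
def blob(mask,x,y):
    cs,_=cv2.findContours(mask,cv2.RETR_EXTERNAL,cv2.CHAIN_APPROX_NONE)
    return [k for k in cs if cv2.pointPolygonTest(k,(x,y),False)>=0]
g=((hsv[...,1]>120)&(hsv[...,0]>45)&(hsv[...,0]<80)).astype(np.uint8)
for x,y in [(290,181),(217,234),(227,285),(426,251)]:
    for k in blob(g,x,y): print('green',rect(c,k,.022))
# bluish/neutral vs. yellowish bench: use r-b
w=((p[...,0].astype(int)-p[...,2])<7)&(p[...,1]>90)
w=cv2.morphologyEx((w*255).astype(np.uint8),cv2.MORPH_OPEN,np.ones((3,3)))
cv2.imwrite('pics/m.png',w)
for n,x,y,z in [('bA',245,193,.022),('bB',264,243,.022),('board',148,235,.012),('tray',352,234,.014)]:
    for k in blob(w,x,y): print(n,rect(c,k,z),cv2.contourArea(k))
for n,x,y in [('cruc',224,147),('stop',271,149),('timer',322,147),('timer2',346,100)]: print(n,cast(c,[[x,y]],.02)[0][:2].round(3))
cv2.imwrite('pics/crop.png',cv2.resize(np.hstack([p[80:300,100:390,::-1]]),None,fx=2.7,fy=2.7))
E
```

```text
bA [128 127 123] [ 24  10 128]
bB [121 120 116] [ 24  11 121]
bench [110 111 100] [ 33  25 111]
board [138 138 137] [ 30   2 138]
tray [114 115 121] [116  15 121]
g [12 85 37] [ 70 219  85]
green [ 659.8 -122.9   71.2   50.8   73.6]
green [513.4  85.3  73.8  49.8 166.4]
green [369.   55.2  72.3  48.2  15.1]
green [ 451.2 -496.6   73.    47.7  132.1]
bB [480.9 -47.8  73.9  53.2  56. ] 394.0
board [524.8 283.   32.2  16.8   2.3] 47.5
tray [ 504.8 -296.6  234.4  158.7  173. ] 4241.5
cruc [0.768 0.064]
stop [ 0.759 -0.072]
timer [ 0.763 -0.22 ]
timer2 [ 0.907 -0.296]
```

View pics/crop.png

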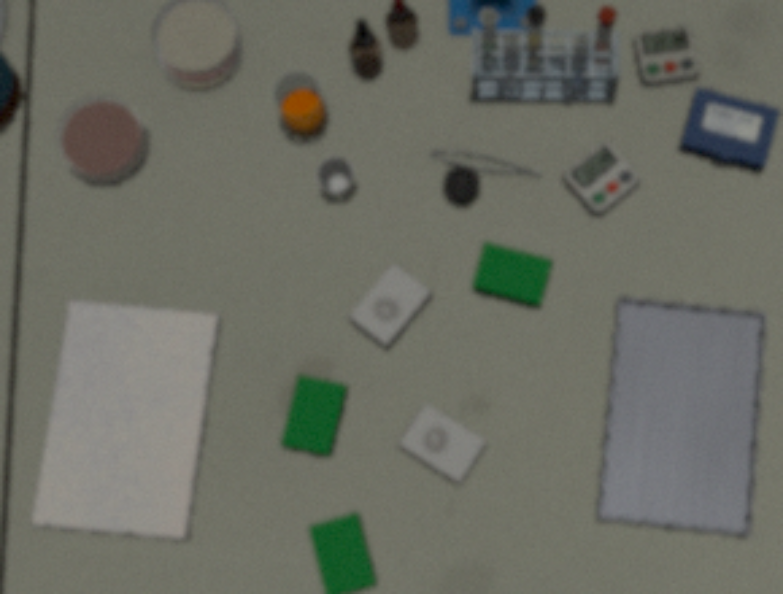

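The crop shows box A's corners at about (395,267), (431,296), (387,347) and (351,313), and the board's at (70,301), (218,315), (187,539) and (34,523). The timer is just right of the stopper. I'll cast rays through these corners, using a smoothed mask as a cross-check.

```bash
python3 - <<'E'
from h import *
from workcell import viewer
p=np.load('pics/top0.npz')['p']; c=viewer.calibration('top')
f=lambda q:np.float32(q)/2.7+np.float32([99.6,79.6])
print('A hand',rect(c,f([(395,267),(431,296),(387,347),(351,313)]),.022))
print('board hand',rect(c,f([(70,301),(218,315),(187,539),(34,523)]),.012))
b=cv2.GaussianBlur(p,(0,0),1.2).astype(int)
w=((b[...,0]-b[...,2])<7)&(b[...,1]>108)
cs,_=cv2.findContours(w.astype(np.uint8),cv2.RETR_EXTERNAL,cv2.CHAIN_APPROX_NONE)
for n,x,y,z in [('bA',245,193,.022),('bB',264,243,.022),('board',148,235,.012)]:
    for k in cs:
        if cv2.pointPolygonTest(k,(x,y),False)>=0: print(n,rect(c,k,z))
E
```

```text
A hand [629.    6.7  71.5  53.  139.4]
board hand [516.5 280.3 237.4 157.4 173.7]
bA [632.    6.6  72.3  48.8 140.7]
bB [482.4 -46.8  75.5  49.6  55.2]
board [571.6 316.9 144.5  86.6   2.1]
```

```bash
cat > go.py <<'E'
import sys
from h import *
from workcell import monitor
x,y,z,yaw=map(float,sys.argv[1:5]); s=monitor.get_state()
M=rot(s['eef_rot']); T=R.from_euler('z',yaw,degrees=True).as_matrix()@np.diag([1,-1,-1.])
print('t',s['time_s'],'pos',np.round(s['tool_pos'],4),'F',np.round(s['ft_force'],2),'w',s['gripper_width'],'g',s['grasp_force'],'q',np.round(s['qpos'],2))
print('shift',(M.T@(np.array([x,y,z])-s['tool_pos'])/.3).round(3),'turn',(R.from_matrix(M.T@T).as_rotvec()/.5).round(3))
E
python3 go.py .424 .297 .221 -40; python3 go.py .631 .007 .221 -40
```

```text
t 0.1 pos [0.2163 0.5858 0.2216] F [0.59 0.03 1.  ] w 0.08702030252159038 g 0.0 q [ 1.48  0.39  0.01 -0.   -1.19 -0.26]
shift [0.983 0.663 0.003] turn [ 0.004 -0.001  0.688]
t 0.1 pos [0.2163 0.5858 0.2216] F [0.59 0.03 1.  ] w 0.08702030252159038 g 0.0 q [ 1.48  0.39  0.01 -0.   -1.19 -0.26]
shift [1.965 1.331 0.005] turn [ 0.004 -0.001  0.688]
```

Emit:
step_arm(motion=[[[0.98, 0.667, 0], [0, 0, 0.688], 1], [[0.98, 0.667, 0], [0, 0, 0.688], 1], [[0.98, 0.667, 0], [0, 0, 0.688], 1], [[0.98, 0.667, 0], [0, 0, 0.688], 1], [[0.98, 0.667, 0], [0, 0, 0.688], 1], [[0.98, 0.667, 0], [0, 0, 0.688], 1], [[0.98, 0.667, 0], [0, 0, 0.688], 1], [[0.98, 0.667, 0], [0, 0, 0.688], 1], [[0.98, 0.667, 0], [0, 0, 0.688], 1], [[0.98, 0.667, 0], [0, 0, 0.688], 1]], force=10)

```text
time_s: 1.1
tool_pos: [0.4227, 0.2971, 0.2223]
eef_rot: [0.0, 0.94, -0.342, -0.0]
ft_force: [-0.3, 0.7, 0.2]
gripper_width: 0.0867
grasp_force: 0.0
```

```bash
python3 go.py .62 .015 .2 -40
```

```text
t 1.1 pos [0.4227 0.2971 0.2223] F [-0.35  0.74  0.15] w 0.08669346008494316 g 0.0 q [ 0.93  0.2  -0.25 -0.   -1.12 -0.05]
shift [1.108 0.298 0.074] turn [0.    0.    0.001]
```

Emit:
step_arm(motion=[[[1, 0.3, 0.07], [0, 0, 0], 1], [[1, 0.3, 0.07], [0, 0, 0], 1], [[1, 0.3, 0.07], [0, 0, 0], 1], [[1, 0.3, 0.07], [0, 0, 0], 1], [[1, 0.3, 0.07], [0, 0, 0], 1], [[1, 0.3, 0.07], [0, 0, 0], 1], [[1, 0.3, 0.07], [0, 0, 0], 1], [[1, 0.3, 0.07], [0, 0, 0], 1], [[1, 0.3, 0.07], [0, 0, 0], 1], [[1, 0.3, 0.07], [0, 0, 0], 1]])

```text
time_s: 2.1
tool_pos: [0.5945, 0.0369, 0.2018]
eef_rot: [-0.0, 0.94, -0.341, 0.0]
ft_force: [-0.7, -0.1, -0.1]
gripper_width: 0.0871
grasp_force: 0.0
```

```bash
cat > wr.py <<'E'
import sys
from h import *
from workcell import monitor,viewer
s=monitor.get_state(); p,d=viewer.capture('wrist'); c=viewer.calibration('wrist')
T=np.eye(4); T[:3,:3]=rot(s['eef_rot']); T[:3,3]=s['tool_pos']; C=T@c['hand_eye']
cv2.imwrite(f'pics/{sys.argv[1]}.png',p[:,:,::-1]); np.savez(f'pics/{sys.argv[1]}.npz',p=p,d=d,C=C)
if len(sys.argv)>2:
    z=float(sys.argv[2])
    ys,xs=np.mgrid[0:420,0:560]; W=cast(c,np.stack([xs,ys],-1).reshape(-1,2),0,C[:3,:3],C[:3,3]).reshape(420,560,3)
    h=C[2,3]*(1-d/((W-C[:3,3])@C[:3,2]))   # world height
    m=(d>0)&(h>z-.006)&(h<z+.006); m=cv2.morphologyEx(m.astype(np.uint8),cv2.MORPH_OPEN,np.ones((5,5)))
    cs,_=cv2.findContours(m,cv2.RETR_EXTERNAL,cv2.CHAIN_APPROX_NONE)
    for k in cs:
        if cv2.contourArea(k)>1500:
            q=k.reshape(-1,2).mean(0).astype(int); mm=cv2.drawContours(np.zeros_like(m),[k],-1,1,-1)>0
            print(q,p[q[1],q[0]],rect(c,k,z,C[:3,:3],C[:3,3]),'h',np.median(h[mm&(m>0)]).round(4))
E
python3 wr.py w1 .022; python3 go.py .631 .007 .1 -40
```

```text
[397 216] [166 168 167] [483.1 -43.5  76.7  53.7  56.7] h 0.0218
[277 146] [172 175 172] [630.1   9.6  75.2  51.7 140.8] h 0.0219
[357  39] [ 61 147  81] [ 661.6 -119.    76.5   52.4   73.3] h 0.0215
t 2.15 pos [0.5945 0.0368 0.2019] F [-0.01 -0.48  0.27] w 0.08665027247612114 g 0.0 q [ 0.33  0.35 -0.1  -0.   -1.12  0.54]
shift [ 0.157 -0.001  0.34 ] turn [-0.001 -0.     0.006]
```

View pics/w1.png

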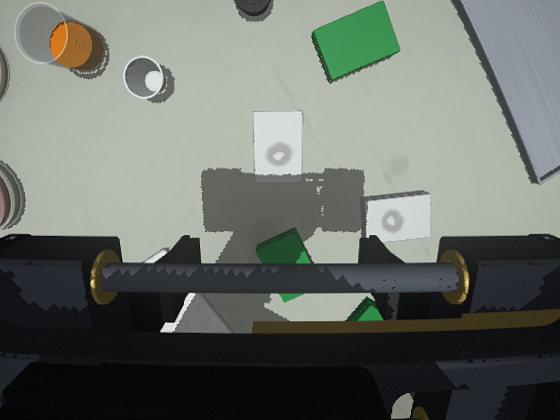

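The wrist view shows box A at (277,146) and box B at (397,216), with clear space around both. Next I'll move over A and lower onto it.

Emit:
step_arm(motion=[[[0.15, -0.005, 0.1], [0, 0, -0.02], 1], [[0.15, -0.005, 0.25], [0, 0, -0.02], 1], [[0.15, -0.005, 0.4], [0, 0, -0.02], 1], [[0.15, -0.005, 0.5], [0, 0, -0.02], 1], [[0.15, -0.005, 0.58], [0, 0, -0.02], 1], [[0.15, -0.005, 0.62], [0, 0, -0.02], 1], [[0.15, -0.005, 0.64], [0, 0, -0.02], 1], [[0.15, -0.005, 0.65], [0, 0, -0.02], 1], [[0.15, -0.005, 0.655], [0, 0, -0.02], 1], [[0.15, -0.005, 0.655], [0, 0, -0.02], 1]])

```text
time_s: 3.15
tool_pos: [0.6312, 0.0075, 0.0062]
eef_rot: [-0.001, 0.941, -0.337, 0.001]
ft_force: [-0.4, 0.0, 0.7]
gripper_width: 0.0873
grasp_force: 0.0
```

```bash
python3 go.py .630 .009 .005 -39.2
```

```text
t 3.15 pos [0.6312 0.0075 0.0062] F [-0.39  0.04  0.73] w 0.08726143573814951 g 0.0 q [ 0.27  0.61 -0.22  0.   -0.74  0.62]
shift [-0.006 -0.001  0.004] turn [-0.003 -0.003 -0.007]
```

Emit:
step_arm(motion=[[[0, 0, 0], [0, 0, 0], 0.75], [[0, 0, 0], [0, 0, 0], 0.7], [[0, 0, 0], [0, 0, 0], 0.65], [[0, 0, 0], [0, 0, 0], 0.6], [[0, 0, 0], [0, 0, 0], 0.55], [[0, 0, 0], [0, 0, 0], 0.5], [[0, 0, 0], [0, 0, 0], 0.5], [[0, 0, 0], [0, 0, 0], 0.5], [[0, 0, 0], [0, 0, 0], 0.5]], force=10)

```text
time_s: 4.05
tool_pos: [0.6307, 0.0073, 0.0051]
eef_rot: [-0.0, 0.941, -0.337, 0.0]
ft_force: [0.2, 0.1, -0.4]
gripper_width: 0.052
grasp_force: 10.0
```

Box A is gripped at 10 N. I'll lift it slowly.

Emit:
step_arm(motion=[[[0, 0, -0.01], [0, 0, 0], 0.5], [[0, 0, -0.03], [0, 0, 0], 0.5], [[0, 0, -0.06], [0, 0, 0], 0.5], [[0, 0, -0.1], [0, 0, 0], 0.5], [[0, 0, -0.15], [0, 0, 0], 0.5], [[0, 0, -0.2], [0, 0, 0], 0.5], [[0, 0, -0.2], [0, 0, 0], 0.5], [[0, 0, -0.2], [0, 0, 0], 0.5], [[0, 0, -0.2], [0, 0, 0], 0.5], [[0, 0, -0.2], [0, 0, 0], 0.5], [[0, 0, -0.2], [0, 0, 0], 0.5]])

```text
time_s: 5.15
tool_pos: [0.6301, 0.0071, 0.0643]
eef_rot: [0.0, 0.941, -0.337, -0.001]
ft_force: [-0.4, 0.2, -2.0]
gripper_width: 0.0522
grasp_force: 10.0
```

```bash
python3 - <<'E'
from workcell import monitor,viewer
import numpy as np
f=[]
for i in range(8):
    viewer.capture('wrist'); s=monitor.get_state(); f.append(np.r_[s['ft_force'],s['torque'],s['gripper_width']*100,s['grasp_force']])
f=np.array(f); print(f.mean(0).round(2),f.std(0).round(2))
E
python3 go.py .512 .280 .07 -60; python3 go.py .505 -.26 .07 -97
```

```text
[-0.02 -0.32 -2.46  0.02 -0.01 -0.01  5.19 10.  ] [0.43 0.61 0.55 0.03 0.02 0.02 0.02 0.  ]
t 5.55 pos [0.6305 0.0072 0.065 ] F [ 0.74 -0.16 -3.23] w 0.05204633184094725 g 9.999825060367584 q [ 0.27  0.54 -0.17 -0.   -0.86  0.62]
shift [-0.882 -0.452 -0.017] turn [0.    0.    0.719]
t 5.55 pos [0.6305 0.0072 0.065 ] F [ 0.74 -0.16 -3.23] w 0.05204633184094725 g 9.999825060367584 q [ 0.27  0.54 -0.17 -0.   -0.86  0.62]
shift [ 0.242  0.954 -0.017] turn [0.   0.   2.01]
```

```bash
cat > heft.py <<'E'
from workcell import monitor,viewer
import numpy as np
f=[];e=[]
for i in range(30):
    viewer.capture('wrist'); s=monitor.get_state(); f.append(s['ft_force']);e.append(s['effort'])
f=np.array(f); print(f.mean(0).round(3),(f.std(0)/30**.5).round(3),'effort',np.mean(e,0).round(3),np.std(e,0).round(3),s['time_s'])
E
python3 heft.py
```

```text
[ 0.146 -0.217 -2.151] [0.1   0.095 0.097] effort [  0.    -44.399  16.083   3.68    0.07   -0.   ] [0.002 0.009 0.002 0.    0.    0.   ] 7.05
```

A weighs about 2.3 N (roughly 230 g), so it goes on the board. I'll carry it there now, and compare joint efforts there with and without the load to confirm.

Emit:
step_arm(motion=[[[-0.03, -0.02, -0.03], [0, 0, -0.03], 0.5], [[-0.09, -0.07, -0.03], [0, 0, -0.1], 0.5], [[-0.17, -0.13, -0.03], [0, 0, -0.2], 0.5], [[-0.25, -0.19, -0.03], [0, 0, -0.3], 0.5], [[-0.33, -0.25, -0.03], [0, 0, -0.4], 0.5], [[-0.41, -0.31, -0.03], [0, 0, -0.5], 0.5], [[-0.49, -0.37, -0.03], [0, 0, -0.6], 0.5], [[-0.57, -0.43, -0.03], [0, 0, -0.75], 0.5], [[-0.65, -0.49, -0.03], [0, 0, -0.88], 0.5], [[-0.7, -0.53, -0.03], [0, 0, -0.97], 0.5], [[-0.73, -0.555, -0.03], [0, 0, -1], 0.5], [[-0.73, -0.555, -0.03], [0, 0, -1], 0.5], [[-0.73, -0.555, -0.03], [0, 0, -1], 0.5], [[-0.73, -0.555, -0.03], [0, 0, -1], 0.5], [[-0.73, -0.555, -0.03], [0, 0, -1], 0.5], [[-0.73, -0.555, -0.03], [0, 0, -1], 0.5]])

```text
time_s: 8.65
tool_pos: [0.5672, 0.274, 0.074]
eef_rot: [0.0, 0.996, -0.094, -0.0]
ft_force: [0.3, -0.2, -3.1]
gripper_width: 0.0521
grasp_force: 10.0
```

```bash
cat > eff.py <<'E'
from workcell import monitor
s=monitor.get_state(); print([round(float(v),3) for v in s['effort']],[round(float(v),4) for v in s['qpos']])
E
python3 eff.py; python3 go.py .566 .275 .019 -10.6
```

```text
[0.013, -44.109, 16.316, 3.73, 0.07, -0.0] [0.7065, 0.5268, -0.163, 0.0, -0.8812, 0.6751]
t 8.65 pos [0.5672 0.274  0.074 ] F [ 0.27 -0.25 -3.13] w 0.0520731534872851 g 9.999756217002869 q [ 0.71  0.53 -0.16  0.   -0.88  0.68]
shift [-0.005 -0.002  0.183] turn [ 0.     0.    -0.008]
```

Emit:
step_arm(motion=[[[0, 0, 0.05], [0, 0, 0], 0.5], [[0, 0, 0.1], [0, 0, 0], 0.5], [[0, 0, 0.14], [0, 0, 0], 0.5], [[0, 0, 0.165], [0, 0, 0], 0.5], [[0, 0, 0.175], [0, 0, 0], 0.5], [[0, 0, 0.18], [0, 0, 0], 0.5], [[0, 0, 0.182], [0, 0, 0], 0.5], [[0, 0, 0.184], [0, 0, 0], 0.5], [[0, 0, 0.184], [0, 0, 0], 0.5], [[0, 0, 0.184], [0, 0, 0], 0.5]])

```text
time_s: 9.65
tool_pos: [0.5671, 0.275, 0.0192]
eef_rot: [-0.0, 0.996, -0.094, 0.0]
ft_force: [-1.1, 1.2, -1.8]
gripper_width: 0.0519
grasp_force: 10.0
```

```bash
python3 eff.py; python3 go.py .566 .275 .017 -10.6
```

```text
[-0.001, -45.628, 14.724, 3.362, 0.074, 0.0] [0.7079, 0.5939, -0.2078, 0.0001, -0.7684, 0.6751]
t 9.65 pos [0.5671 0.275  0.0192] F [-1.15  1.23 -1.81] w 0.05188953354355047 g 9.999679327011108 q [ 0.71  0.59 -0.21  0.   -0.77  0.68]
shift [-0.004  0.001  0.007] turn [-0.001 -0.001 -0.005]
```

Next, down in 0.5 mm steps until contact.

Emit:
step_arm(motion=[[[0, 0, 0.0015], [0, 0, 0], 0.5], [[0, 0, 0.003], [0, 0, 0], 0.5], [[0, 0, 0.0045], [0, 0, 0], 0.5], [[0, 0, 0.006], [0, 0, 0], 0.5], [[0, 0, 0.006], [0, 0, 0], 0.5]])

```text
time_s: 10.15
tool_pos: [0.567, 0.2749, 0.0172]
eef_rot: [0.0, 0.996, -0.094, 0.0]
ft_force: [-0.5, -0.1, -2.5]
gripper_width: 0.052
grasp_force: 10.0
```

```bash
python3 eff.py
```

```text
[-0.006, -45.201, 14.58, 3.312, 0.148, -0.007] [0.7079, 0.5966, -0.2092, 0.0001, -0.7649, 0.6751]
```

The effort shows light contact starting. I'll go 0.6 mm further, open gently, and rise to the hover pose.

Emit:
step_arm(motion=[[[0, 0, 0.001], [0, 0, 0], 0.5], [[0, 0, 0.002], [0, 0, 0], 0.5], [[0, 0, 0.002], [0, 0, 0], 0.5], [[0, 0, 0.002], [0, 0, 0], 0.63], [[0, 0, 0.002], [0, 0, 0], 0.68], [[0, 0, 0.002], [0, 0, 0], 0.72], [[0, 0, 0.002], [0, 0, 0], 0.75], [[0, 0, -0.02], [0, 0, 0], 0.78], [[0, 0, -0.08], [0, 0, 0], 0.8], [[0, 0, -0.15], [0, 0, 0], 0.9], [[0, 0, -0.19], [0, 0, 0], 0.95], [[0, 0, -0.19], [0, 0, 0], 0.95], [[0, 0, -0.19], [0, 0, 0], 0.95], [[0, 0, -0.19], [0, 0, 0], 0.95], [[0, 0, -0.19], [0, 0, 0], 0.95]])

```text
time_s: 11.65
tool_pos: [0.5664, 0.2745, 0.0729]
eef_rot: [0.001, 0.996, -0.094, -0.001]
ft_force: [-0.6, -0.7, 0.7]
gripper_width: 0.0826
grasp_force: 0.0
```

```bash
python3 eff.py; python3 go.py .483 -.0435 .12 -123.5
```

```text
[-0.001, -43.048, 15.634, 3.466, 0.073, -0.0] [0.7079, 0.5282, -0.1638, -0.0002, -0.881, 0.6751]
t 11.65 pos [0.5664 0.2745 0.0729] F [-0.58 -0.73  0.72] w 0.08255863235931299 g 0.0 q [ 0.71  0.53 -0.16 -0.   -0.88  0.68]
shift [-0.075  1.093 -0.155] turn [ 5.000e-03 -1.000e-03  3.935e+00]
```

The loaded and unloaded efforts differ by about 1.06 N m, or about 2 N, so A is light. Now on to B.

Emit:
step_arm(motion=[[[0, 0.1, -0.15], [0, 0, 0.2], 1], [[-0.03, 0.25, -0.15], [0, 0, 0.45], 1], [[-0.06, 0.4, -0.15], [0, 0, 0.7], 1], [[-0.06, 0.55, -0.15], [0, 0, 1], 1], [[-0.07, 0.7, -0.15], [0, 0, 1], 1], [[-0.07, 0.85, -0.15], [0, 0, 1], 1], [[-0.07, 0.98, -0.15], [0, 0, 1], 1], [[-0.07, 1, -0.15], [0, 0, 1], 1]])

```text
time_s: 12.45
tool_pos: [0.4883, -0.0191, 0.1185]
eef_rot: [0.001, 0.941, -0.339, -0.001]
ft_force: [-0.9, -0.7, -0.1]
gripper_width: 0.0871
grasp_force: 0.0
```

Emit:
step_arm(motion=[[[0, 0, 0], [0, 0, 0.25], 1], [[0, 0, 0], [0, 0, 0.5], 1], [[0, 0, 0], [0, 0, 0.75], 1], [[0, 0, 0], [0, 0, 1], 1], [[0, 0, 0], [0, 0, 1], 1]])

```text
time_s: 12.95
tool_pos: [0.4903, -0.0156, 0.1186]
eef_rot: [0.0, 0.829, -0.559, -0.0]
ft_force: [-0.2, 0.6, 0.5]
gripper_width: 0.0866
grasp_force: 0.0
```

Emit:
step_arm(motion=[[[0, 0, 0], [0, 0, 0.25], 1], [[0, 0, 0], [0, 0, 0.5], 1], [[0, 0, 0], [0, 0, 0.75], 1], [[0, 0, 0], [0, 0, 1], 1], [[0, 0, 0], [0, 0, 1], 1]])

```text
time_s: 13.45
tool_pos: [0.4903, -0.0157, 0.1188]
eef_rot: [-0.0, -0.666, 0.746, 0.0]
ft_force: [0.0, 0.4, -0.5]
gripper_width: 0.0872
grasp_force: 0.0
```

Emit:
step_arm(motion=[[[0, 0, 0], [0, 0, 0.25], 1], [[0, 0, 0], [0, 0, 0.5], 1], [[0, 0, 0], [0, 0, 0.75], 1], [[0, 0, 0], [0, 0, 0.93], 1], [[0, 0, 0], [0, 0, 0.93], 1], [[0, 0, 0], [0, 0, 0.93], 1], [[0, 0, 0], [0, 0, 0.93], 1]])

```text
time_s: 14.15
tool_pos: [0.4903, -0.0158, 0.119]
eef_rot: [-0.0, -0.476, 0.88, -0.0]
ft_force: [0.6, 0.5, 0.3]
gripper_width: 0.0869
grasp_force: 0.0
```

```bash
python3 wr.py w2 .022;python3 go.py .483 -.0435 .005 -123.5
```

```text
[320 307] [ 49 153  78] [512.2  83.4  82.8  28.9 146.3] h 0.0221
[ 54 204] [ 51 151  78] [ 657.5 -124.7   65.    55.9   72.3] h 0.0216
[444 199] [ 54 153  80] [369.5  57.3  76.2  54.8  14.9] h 0.022
[270 172] [ 98 100  98] [481.2 -43.6  74.5  51.9  56.7] h 0.0219
t 14.2 pos [ 0.4903 -0.0159  0.119 ] F [-0.29  0.05  0.46] w 0.08695044382005235 g 0.0 q [ 0.3   0.27 -0.46  0.   -0.84 -0.88]
shift [ 0.09 -0.03  0.38] turn [ 0.   -0.    0.01]
```

Emit:
step_arm(motion=[[[0.092, -0.028, 0.05], [0, 0, 0.01], 1], [[0.092, -0.028, 0.15], [0, 0, 0.01], 1], [[0.092, -0.028, 0.25], [0, 0, 0.01], 1], [[0.092, -0.028, 0.32], [0, 0, 0.01], 1], [[0.092, -0.028, 0.36], [0, 0, 0.01], 1], [[0.092, -0.028, 0.375], [0, 0, 0.01], 1], [[0.092, -0.028, 0.38], [0, 0, 0.01], 1], [[0.092, -0.028, 0.38], [0, 0, 0.01], 1], [[0.092, -0.028, 0.38], [0, 0, 0.01], 1]])

```text
time_s: 15.1
tool_pos: [0.4828, -0.0434, 0.0058]
eef_rot: [0.001, -0.473, 0.881, -0.0]
ft_force: [-0.8, 0.8, -0.8]
gripper_width: 0.0867
grasp_force: 0.0
```

Emit:
step_arm(motion=[[[0, 0, 0], [0, 0, 0], 0.75], [[0, 0, 0], [0, 0, 0], 0.7], [[0, 0, 0], [0, 0, 0], 0.65], [[0, 0, 0], [0, 0, 0], 0.6], [[0, 0, 0], [0, 0, 0], 0.55], [[0, 0, 0], [0, 0, 0], 0.5], [[0, 0, 0], [0, 0, 0], 0.5], [[0, 0, 0], [0, 0, 0], 0.5], [[0, 0, 0], [0, 0, 0], 0.5]], force=10)

```text
time_s: 16.0
tool_pos: [0.4821, -0.0436, 0.0051]
eef_rot: [-0.0, -0.472, 0.881, 0.0]
ft_force: [-0.3, 0.9, 1.4]
gripper_width: 0.052
grasp_force: 10.0
```

Emit:
step_arm(motion=[[[0, 0, -0.01], [0, 0, 0], 0.5], [[0, 0, -0.03], [0, 0, 0], 0.5], [[0, 0, -0.06], [0, 0, 0], 0.5], [[0, 0, -0.1], [0, 0, 0], 0.5], [[0, 0, -0.15], [0, 0, 0], 0.5], [[0, 0, -0.2], [0, 0, 0], 0.5], [[0, 0, -0.2], [0, 0, 0], 0.5], [[0, 0, -0.2], [0, 0, 0], 0.5], [[0, 0, -0.2], [0, 0, 0], 0.5], [[0, 0, -0.2], [0, 0, 0], 0.5], [[0, 0, -0.2], [0, 0, 0], 0.5]])

```text
time_s: 17.1
tool_pos: [0.4818, -0.0437, 0.0644]
eef_rot: [-0.001, -0.472, 0.881, 0.0]
ft_force: [0.3, -0.5, -0.7]
gripper_width: 0.0514
grasp_force: 10.0
```

```bash
python3 heft.py; python3 eff.py; python3 go.py .505 -.2966 .074 -97;python3 go.py .467 .285 .074 -97
```

```text
[ 0.081  0.058 -0.69 ] [0.084 0.096 0.096] effort [ -0.    -31.038  13.155   3.002  -0.033  -0.   ] [0.001 0.018 0.012 0.002 0.001 0.   ] 18.6
[-0.001, -31.045, 13.162, 3.004, -0.033, 0.0] [0.2462, 0.3344, -0.5368, -0.0, -0.6997, -0.8333]
t 18.6 pos [ 0.4822 -0.0436  0.065 ] F [ 0.25  0.42 -0.46] w 0.05200569902944681 g 9.999825954437256 q [ 0.25  0.33 -0.54 -0.   -0.7  -0.83]
shift [ 0.66  -0.531 -0.03 ] turn [ 0.   -0.   -0.93]
t 18.6 pos [ 0.4822 -0.0436  0.065 ] F [ 0.25  0.42 -0.46] w 0.05200569902944681 g 9.999825954437256 q [ 0.25  0.33 -0.54 -0.   -0.7  -0.83]
shift [-0.884  0.649 -0.03 ] turn [ 0.   -0.   -0.93]
```

B weighs about 0.7–0.8 N (about 80 g), so it also belongs on the board. I'll place it at the near end, clear of A.

Emit:
step_arm(motion=[[[-0.03, 0.02, -0.03], [0, 0, -0.03], 0.5], [[-0.09, 0.07, -0.03], [0, 0, -0.1], 0.5], [[-0.17, 0.13, -0.03], [0, 0, -0.18], 0.5], [[-0.25, 0.2, -0.03], [0, 0, -0.26], 0.5], [[-0.33, 0.26, -0.03], [0, 0, -0.34], 0.5], [[-0.41, 0.32, -0.03], [0, 0, -0.43], 0.5], [[-0.49, 0.39, -0.03], [0, 0, -0.52], 0.5], [[-0.57, 0.45, -0.03], [0, 0, -0.61], 0.5], [[-0.65, 0.51, -0.03], [0, 0, -0.7], 0.5], [[-0.73, 0.58, -0.03], [0, 0, -0.79], 0.5], [[-0.81, 0.64, -0.03], [0, 0, -0.87], 0.5], [[-0.85, 0.67, -0.03], [0, 0, -0.92], 0.5], [[-0.87, 0.685, -0.03], [0, 0, -0.93], 0.5], [[-0.87, 0.685, -0.03], [0, 0, -0.93], 0.5], [[-0.87, 0.685, -0.03], [0, 0, -0.93], 0.5], [[-0.87, 0.685, -0.03], [0, 0, -0.93], 0.5]])

```text
time_s: 20.2
tool_pos: [0.4555, 0.2864, 0.074]
eef_rot: [-0.0, -0.662, 0.749, -0.0]
ft_force: [-0.2, 0.1, -0.7]
gripper_width: 0.0523
grasp_force: 10.0
```

```bash
python3 go.py .455 .287 .019 -97; python3 wr.py w3 .034
```

```text
t 20.2 pos [0.4555 0.2864 0.074 ] F [-0.21  0.09 -0.69] w 0.05227681797231119 g 9.999691396951675 q [ 0.86  0.4  -0.4  -0.   -0.78 -0.99]
shift [-0.002  0.002  0.183] turn [ 0.001 -0.001 -0.003]
[119 215] [195 199 198] [562.1 265.5  77.1  35.4 170.4] h 0.034
```

View pics/w3.png

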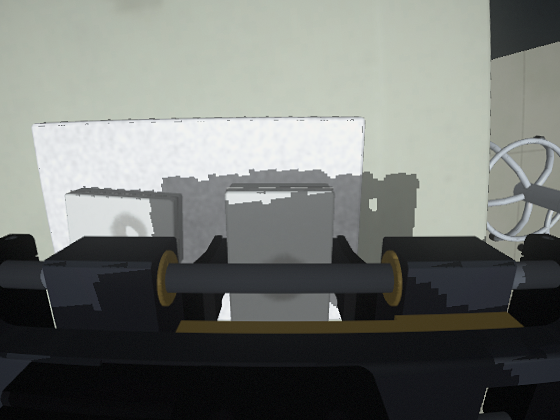

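The view shows B held at (280,240), with the board beneath it reaching to column 365. A lies flat on the board at (120,215), clear of the fingers. Lowering B.

Emit:
step_arm(motion=[[[0, 0, 0.05], [0, 0, 0], 0.5], [[0, 0, 0.1], [0, 0, 0], 0.5], [[0, 0, 0.14], [0, 0, 0], 0.5], [[0, 0, 0.165], [0, 0, 0], 0.5], [[0, 0, 0.175], [0, 0, 0], 0.5], [[0, 0, 0.18], [0, 0, 0], 0.5], [[0, 0, 0.182], [0, 0, 0], 0.5], [[0, 0, 0.184], [0, 0, 0], 0.5], [[0, 0, 0.184], [0, 0, 0], 0.5], [[0, 0, 0.184], [0, 0, 0], 0.5]])

```text
time_s: 21.25
tool_pos: [0.4557, 0.2877, 0.0191]
eef_rot: [0.0, -0.663, 0.749, 0.0]
ft_force: [0.0, 0.0, -0.4]
gripper_width: 0.0521
grasp_force: 10.0
```

```bash
python3 eff.py
```

```text
[-0.003, -37.373, 12.309, 2.807, -0.044, -0.0] [0.8642, 0.4785, -0.4449, 0.0001, -0.6468, -0.9861]
```

Emit:
step_arm(motion=[[[0, 0, 0.0015], [0, 0, 0], 0.5], [[0, 0, 0.003], [0, 0, 0], 0.5], [[0, 0, 0.0045], [0, 0, 0], 0.5], [[0, 0, 0.006], [0, 0, 0], 0.5], [[0, 0, 0.006], [0, 0, 0], 0.5]])

```text
time_s: 21.75
tool_pos: [0.4556, 0.2875, 0.0171]
eef_rot: [-0.0, -0.663, 0.749, -0.0]
ft_force: [-0.2, 0.2, 0.4]
gripper_width: 0.052
grasp_force: 10.0
```

```bash
python3 eff.py
```

```text
[-0.02, -36.998, 12.16, 2.758, 0.039, -0.007] [0.8641, 0.4817, -0.4464, 0.0, -0.6427, -0.9861]
```

Same contact signature as A. Release it, retreat and check.

Emit:
step_arm(motion=[[[0, 0, 0.001], [0, 0, 0], 0.5], [[0, 0, 0.001], [0, 0, 0], 0.5], [[0, 0, 0.001], [0, 0, 0], 0.63], [[0, 0, 0.001], [0, 0, 0], 0.68], [[0, 0, 0.001], [0, 0, 0], 0.72], [[0, 0, 0.001], [0, 0, 0], 0.75], [[0, 0, 0.001], [0, 0, 0], 0.75], [[0, 0, -0.03], [0, 0, 0], 0.75], [[0, 0, -0.1], [0, 0, 0], 0.75], [[0, 0, -0.2], [0, 0, 0], 0.75], [[-0.1, 0, -0.35], [0, 0, 0], 0.75], [[-0.2, 0, -0.5], [0, 0, 0], 0.75], [[-0.3, 0, -0.6], [0, 0, 0], 0.75], [[-0.3, 0, -0.6], [0, 0, 0], 0.75], [[-0.3, 0, -0.6], [0, 0, 0], 0.75], [[-0.3, 0, -0.6], [0, 0, 0], 0.75]])

```text
time_s: 23.35
tool_pos: [0.4657, 0.3756, 0.1959]
eef_rot: [-0.001, -0.663, 0.749, -0.0]
ft_force: [-0.1, 0.1, -0.3]
gripper_width: 0.065
grasp_force: 0.0
```

```bash
python3 wr.py w4 .034; python3 - <<'E'
from h import *
from workcell import viewer
z=np.load('pics/w4.npz');
p,_=viewer.capture('scene'); q=cv2.resize(p[120:300,100:380],None,fx=2,fy=2)
cv2.imwrite('pics/f.png',q[:,:,::-1])
E
```

```text
[166 104] [179 181 178] [564.1 275.6  77.3  52.1 169.4] h 0.0339
[276 100] [185 187 186] [456.1 286.6  74.9  51.4  83.3] h 0.0339
```

View pics/f.png

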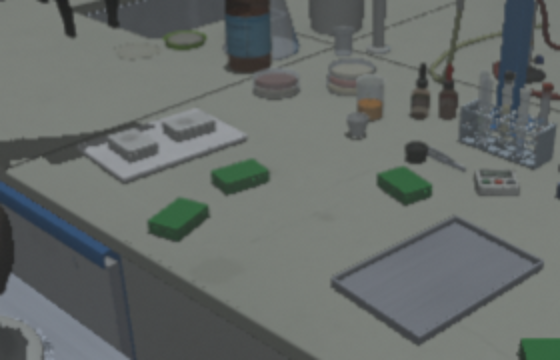

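View pics/w4.png

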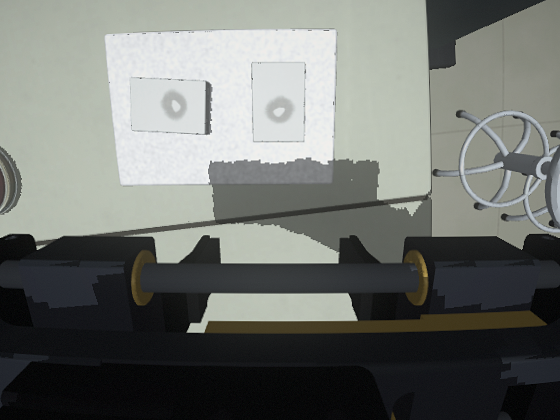

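Both boxes lie flat on the board, at (170,105) and (278,102) in the wrist view, with their tops at 34 mm. They are well inside its edges and apart, and the bystanders have not moved.

```bash
python3 -c "
from workcell import workorder; print(workorder.hand_in())"
```

```text
the job is handed in; nothing more can be done
None
```

I hefted box A at about 230 g and box B at about 80 g, set both down flat and apart on the white board at a 10 N grip, and handed the job in at about 23 s; the hand-in returned no verdict.

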